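# Put the coupler tote away in the catch-door stock cabinet

### The job

Pull the red cabinet door open through its roller catch and swing it wide. Lift the grey tote onto the cabinet's front ledge, upright and square to the opening with its yellow tab pointing out, let go of it there, then take it by the tab and slide it into the cabinet until it meets the back wall. Then swing the door shut until the catch snaps and it stays shut by itself, without disturbing the tin, the elbow or the coupler standing about.

Things in the scene. Friction and masses are not known exactly. Their poses are not given: they have to be found in the camera images.
- cabinet: Fixed white steel cabinet, 210 wide. Origin at table height in the middle of its front opening's plane; x points in (away from the robot), y left, z up. Opening and inside: y -67 to 67, z 20 to 108, back wall at x = 135; roof top z = 113. Dark base plate, top z = 20, x -120 to 140: its part with x below 0 is the front ledge. Roller block on the roof: x -12 to 31, y -45 to -80, up to z = 129.
- door (a joint): Red door, hinged at the cabinet's left front edge; 0 shut, grows swinging towards the robot and left (clockwise from above), stop 2.0; stays where left; clear of the ledge from 1.6. Catch: closing takes about 8 N at the pull from 0.08 to 0.03 rad, then it snaps to 0; opening 6 N over the first 0.03. Hollow shell: shut, it fills x -60 to 0, y -105 to 105, z 24 to 116 of the cabinet, catch bead on top to 129.
- door_pull (a point): Grip point on the door's pull: an upright round steel post, diameter 12, free all round, top 125 above the table; the point is on its axis, 100 above the table. It stands 50 in front of the door's outer face (foot arm to the door 39 to 51 above the table). Door shut: at x = -110, y = -75 of the cabinet. The post can turn between the fingers as the door swings.
- door_hinge (a point): Point on the door's upright hinge axis, 100 above the table; at x = 0, y = 105 of the cabinet. The pull is 211 from this axis.
- tote: Loose grey open tote, 130 long (x), 110 wide (y), walls 35 high, 4 thick, about 0.45 kg, with a blue and a red hose coupler fixed in it (tops 40 above its underside). Origin at the centre of its underside; yellow tab at its -x end, z up. Home in the cabinet: origin at about x = 70, y = 0 (12 play each side), z = 20 of the cabinet, x axes parallel.
- tote_bar (a point): Middle of the tote's yellow carrying bar: round, diameter 12, along the tote's x, straight for 96, above the tote's centre, axis 74 above its underside (top 80). Fingers on it cannot pass under the cabinet's roof.
- tote_tab (a point): Grip point on the tote's yellow tab: upright plate 10 thick (in the tote's y), x -65 to -110 of the tote, 29 to 71 above its underside; the point is at x = -93, y = 0, 60 above the underside. With the tote home the tab sticks 40 out of the opening, inside the hollow door.
- grease_tin: Bystander: closed yellow tin, diameter 76, 110 high, standing; origin at the centre of its underside.
- red_elbow: Bystander: orange-red hose elbow lying flat, about 140 by 140, 50 thick; origin on the table under its middle.
- blue_coupler: Bystander: blue tube, diameter 64, 100 high, standing on end; origin at the centre of its underside.
Mind the look-alikes: they are no part of the job. Of the things that look like the tote, the larger one is meant.

How it is judged:
By the outcome, as a careful person would: the job done as asked, in the order asked, and still so for the second after the job is handed in, with the robot touching nothing.
It also fails if it takes over 72 s, if anything falls off the work surface, if the arm or the gripper's body presses on something with over 40 N, if the wrist force passes 120 N, or if a joint passes its speed limit or range.

### The arm

A 7-joint arm with a two-finger parallel gripper is mounted at the origin on the work surface. World frame = base frame: x ahead of the robot, y to its left, z up, the work surface at z = 0. Lengths are in m, angles in rad, forces in N, time in s.
With the tool pointing down it reaches from about 0.425 to 0.875 m from the base axis. Payload 8.4 kg.
Tool frame: the origin (TCP) lies at the centre of the arm's flange, where the gripper is bolted on; the fingertips stand 173 mm ahead of it and the grasp point (between the pads) lies 155 mm ahead of it; z points along the fingers, y is the line along which they close (so a half turn about z gives the same grasp; the last joint's range is limited). The gripper opens to 85 mm and grips with 20 to 120 N. Pads are 22 mm wide; open, the fingers measure 114 mm over their backs; the gripper's body (76 mm by 85 mm) begins 54 mm behind the grasp point. The pads swing forward as they close: fully open they stand 13 mm farther back than shut.
Start: joints at [1.069, 0.333, 0.04, 1.465, -0.013, 1.343, -0.059], TCP at [0.255, -0.598, 0.405] pointing down, gripper open.
Joint ranges: [-2.58, 2.58], [-0.38, 2.09], [-1.3, 1.39], [0.25, 2.4], [-1.5, 4.64], [0.08, 2.09], [-2.65, 2.65]. Speed limits (rad/s): [2.22, 2.22, 2.79, 2.79, 3.14, 3.14, 3.14].

### API

Orientations are given as a rotation vector (axis times angle).
In Python, from plant import manip gives the robot as it stands. The module is installed in compiled form; this text tells all that it offers.
- The arm moves only by the tool send_rows, never from a script. Its argument "increments" is a list of rows, each a list of 7 numbers: the shift along the tool's x, y, z in m, then the turn, a rotation vector about the tool's x, y, z in degrees, then the opening, from -1 (shut) to 1 (fully open). In form: [[dx, dy, dz, wx, wy, wz, fingers], ...]. A call has 1 to 12 rows; each row is the pose to reach, as a shift and turn from the pose commanded when the call began, along the tool's axes at that moment; what a row does not reach only later rows make up. A row lasts 1/12 s, in which the tool goes at most 41.7 mm and 7.16 degrees, less where a joint would pass 70% of its speed; a pose out of reach is approached as far as the arm can. A call with a gripper value outside its range is refused whole. The fingers move at their own pace and stop on an object; "squeeze" is the grip in N (left out, the last holds). Time passes only in rows, so rows that repeat a pose let the fingers close. It gives the time, the measured TCP pose, the force, the opening and the grip force at its end, in the units of the state.
- manip.read_state(): the state, without advancing time (a new reading comes with each control period).
- manip.capture(name): name is "side" or "top"; returns a dict with "img" (400x640x3 uint8, blue, green, red), "mtx" (3x3 intrinsics, pixels), "k1" (the pictures are not rectified: a ray, as slopes to the right and down, at radius r is drawn at 1 + k1 r^2 times it, then the intrinsics apply), "eye" and "attitude" of the camera in the world. Camera axes: x right, y up, looking along -z (the intrinsics and any distortion apply to the point x, -y, -z); pixel columns grow to the right and rows downward; lengths in m; the calibration is good to about 2 mm. A picture is of the moment at which its call begins. There is no depth.
- manip.sign_off(): hands the job in; it is judged then, once.
The state is a dict: "time": time; "qpos": joint angles; "joint_velocities": joint speeds; "effort": joint torques, N m; "ee_pos": TCP position; "tcp_rot": TCP orientation; "contact_force": force on the tool from outside, world axes, zero at the start; "moment": the same for the moment, N m; "grip_width": finger opening in m; "grasp_force": force on a finger pad.
Only numpy, scipy, OpenCV 4.12 (cv2) and the standard library are available. Lean on these libraries where they do the work, as an engineer would, in place of code of your own. Each camera call takes 0.05 s, during which the arm holds its last target. There are 200 camera calls.

## Working session

There is one attempt and no reset: what is moved stays moved. The work goes in short steps, Python scripts to look and compute and a tool call to move; the robot and the scene stay as the last step left them, time stands still between calls to the robot, and variables do not carry over. Pictures are saved under pics/ and viewed, at most 10 in all, crops included, and the job is handed in when it is done.

Besides the shell and the picture viewer there is one more tool, called after "Call:" by a JSON object that holds its "api" and its "payload", one argument or row to a line. send_rows: Moves the arm, as the interface text tells. Its arguments: {"type":"object","properties":{"increments":{"type":"array","items":{"type":"array","items":{"type":"number"}}},"squeeze":{"type":"number"}},"required":["increments"]}

```bash
mkdir -p pics
cat > h.py <<'E'
import numpy as np, cv2
from scipy.spatial.transform import Rotation as R
from plant import manip
def cap(n):
    c=manip.capture(n); c['A']=np.array(c['attitude'],float); return c
def rot(c):
    A=c['A']
    if A.shape==(3,3): return A
    if A.size==3: return R.from_rotvec(A).as_matrix()
    return R.from_quat(A).as_matrix()
def proj(c,P):
    p=(np.atleast_2d(P)-np.array(c['eye']))@rot(c); s=np.c_[p[:,0],-p[:,1]]/(-p[:,2:3])
    s=s*(1+c['k1']*(s**2).sum(1,keepdims=True)); K=np.array(c['mtx'])
    return np.c_[s[:,0]*K[0,0]+K[0,2],s[:,1]*K[1,1]+K[1,2]]
def unproj(c,uv,z):
    uv=np.array(uv,float).reshape(-1,1,2); K=np.array(c['mtx'],float)
    s=cv2.undistortPoints(uv,K,np.array([c['k1'],0,0,0.]))[:,0]
    d=np.c_[s[:,0],-s[:,1],-np.ones(len(s))]@rot(c).T; e=np.array(c['eye'])
    return e+d*((z-e[2])/d[:,2:3])
E
python3 - <<'E'
from h import *
for n in('top','side'):
    c=cap(n); print(n,c['eye'],c['attitude'],c['mtx'],c['k1']); cv2.imwrite(f'pics/{n}0.png',c['img'])
print(manip.read_state())
E
```

```text
top [ 0.32295466 -0.02686909  1.54986909] [ 0.10310106 -0.09082216 -1.54037629] [[504.15084482   0.         320.8940086 ]
 [  0.         504.15084482 199.42165512]
 [  0.           0.           1.        ]] -0.006204370795796663
side [-0.25674953 -1.15721572  1.37632494] [ 0.80361978 -0.23177488 -0.57540337] [[498.89873947   0.         323.30311621]
 [  0.         498.89873947 195.94796729]
 [  0.           0.           1.        ]] -0.00724720795881014
{'time': 0.1, 'qpos': array([ 1.06883251,  0.33384096,  0.03988113,  1.46621087, -0.01344857,
        1.34331681, -0.05850598]), 'joint_velocities': array([ 1.18223032e-03,  5.12236936e-05, -5.56331647e-04, -2.32304892e-03,
        1.77317250e-04,  1.55272076e-03, -1.46429859e-03]), 'effort': array([ 2.84533657e-03, -6.60025549e+01,  1.36962466e+00, -4.06472898e+01,
        1.70694332e-02,  9.06656584e-03, -8.02553313e-05]), 'ee_pos': array([ 0.25470419, -0.59783173,  0.40389593]), 'tcp_rot': array([-3.07667921e+00, -6.28036766e-01,  5.59743205e-04]), 'contact_force': array([0.00299236, 0.79696964, 0.11486097]), 'moment': array([-0.00762937, -0.02023858, -0.01534883]), 'grasp_force': 0.0, 'grip_width': 0.0854001458024599}
```

View pics/top0.png

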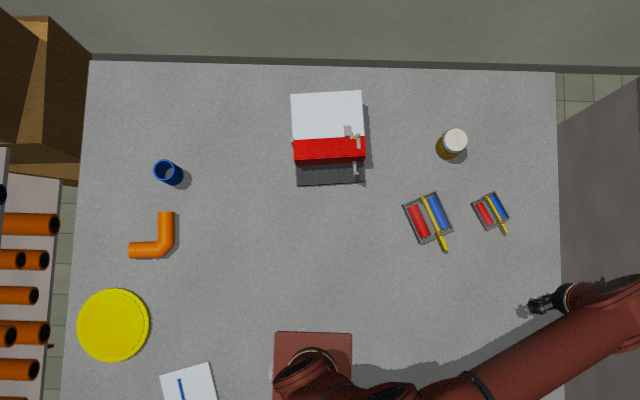

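View pics/side0.png

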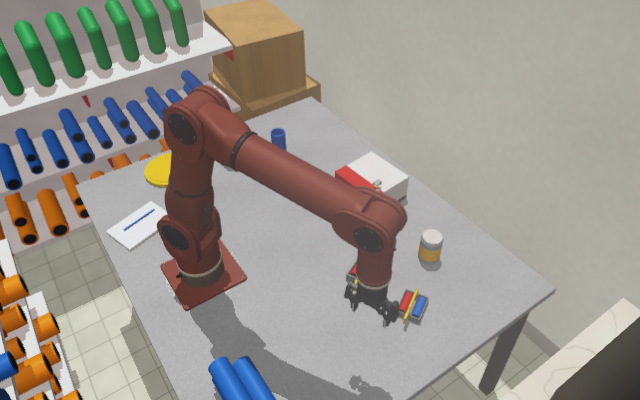

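The top view shows the cabinet at about (328,140), its pull post near (355,160) and the tin at (452,143). The elbow is at (155,235) and the blue coupler at (167,172). There are two tote candidates: the large one at (427,217) with its tab at (445,245), and a small look-alike at (490,211). I choose the large one and check it in a crop.

Run:
```python
from h import *
i=cv2.imread('pics/top0.png')[80:260,280:520]
cv2.imwrite('pics/crop0.png',cv2.resize(i,(800,600),interpolation=cv2.INTER_CUBIC))
```

```text
(no output)
```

View pics/crop0.png

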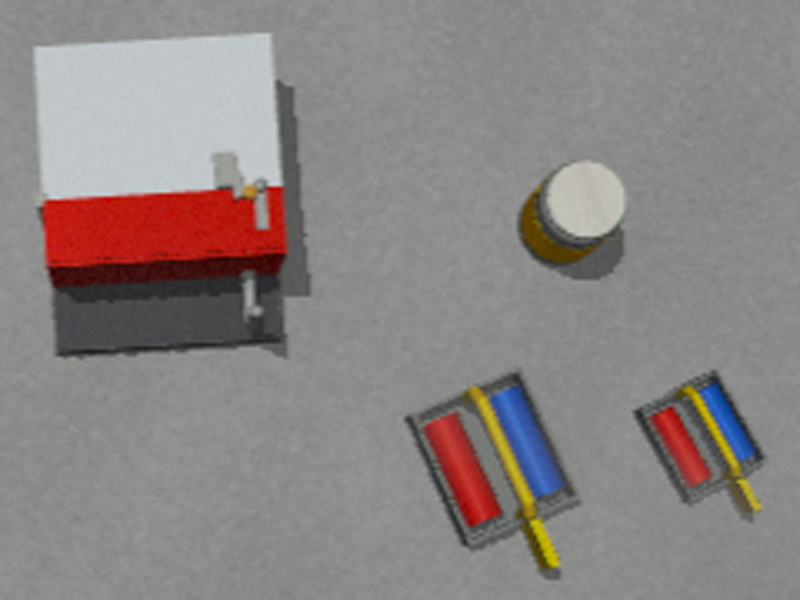

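The crop confirms the large tote: rim corners at crop (407,418), (518,373), (579,500), (469,547), tab end (553,565). Cabinet roof back corners are (34,47) and (272,33), and the post top is (256,310). Now I fit the poses.

```bash
cat >> h.py <<'E'
from scipy.optimize import least_squares
def fit(c,uv,P,x0):
    P=np.array(P);uv=np.array(uv)
    def W(x):
        cc,s=np.cos(x[2]),np.sin(x[2]); return np.c_[x[0]+cc*P[:,0]-s*P[:,1],x[1]+s*P[:,0]+cc*P[:,1],P[:,2]]
    r=least_squares(lambda x:(proj(c,W(x))-uv).ravel(),x0,loss='soft_l1'); return r.x,r.fun.reshape(-1,2)
def cw(cab,P):
    P=np.array(P,float); a=cab[2]; return np.array([cab[0]+np.cos(a)*P[0]-np.sin(a)*P[1],cab[1]+np.sin(a)*P[0]+np.cos(a)*P[1],P[2]])
E
python3 - <<'E'
from h import *
c=cap('top'); f=lambda l:np.array(l)/(800/240)+[280,80]-.35
m=.001
x,e=fit(c,f([(34,47),(272,33),(49,267),(284,254),(57,354),(285,345),(256,310)]),np.array([(140,105,113),(140,-105,113),(-60,105,116),(-60,-105,116),(-120,105,20),(-120,-105,20),(-110,-75,125)])*m,[.7,0,0]); print('cab',x,e.round(1).tolist())
t,e=fit(c,f([(407,418),(518,373),(579,500),(469,547),(553,567)]),np.array([(65,55,35),(65,-55,35),(-65,-55,35),(-65,55,35),(-110,0,66)])*m,[.5,-.3,.4]); print('tote',t,e.round(1).tolist())
for n,p in dict(tin=(588,200)).items(): print(n,unproj(c,f([p]),.110))
print('small',unproj(c,f([(700,435)]),.03))
print('coupler,elbow',unproj(c,[(167,170)],.1),unproj(c,[(160,240)],.025))
print('pull',cw(x,[-.11,-.075,.1]),'hinge',cw(x,[0,.105,.1]),'tab',cw(t,[-.093,0,.06]))
s=manip.read_state();print(R.from_rotvec(s['tcp_rot']).as_matrix().round(3))
E
```

```text
cab [ 0.6826592  -0.02995828  0.08652822] [[0.3, 0.1], [-0.1, 0.2], [-0.8, 0.4], [1.1, 0.1], [-0.4, -0.3], [-0.5, -1.5], [0.5, 0.3]]
tote [ 0.46672478 -0.33496083  0.44148383] [[0.2, -0.3], [-0.2, -1.3], [0.0, -0.1], [-0.2, 0.6], [0.2, 0.7]]
tin [[ 0.68885419 -0.40219516  0.11      ]]
small [[ 0.49365274 -0.52360694  0.03      ]]
coupler,elbow [[0.5775862  0.43984127 0.1       ]] [[0.37548812 0.47093547 0.025     ]]
pull [ 0.57955225 -0.11418392  0.1       ] hinge [0.67358507 0.07464889 0.1       ] tab [ 0.38264175 -0.37469801  0.06      ]
[[ 0.92   0.392 -0.001]
 [ 0.392 -0.92   0.001]
 [-0.    -0.001 -1.   ]]
```

Call:
{"api": "send_rows", "payload": {
  "increments": [
    [0.489, -0.318, 0.06, 0, 0, 0, 0.1],
    [0.489, -0.318, 0.06, 0, 0, 0, 0.1],
    [0.489, -0.318, 0.06, 0, 0, 0, 0.1],
    [0.489, -0.318, 0.06, 0, 0, 0, 0.1],
    [0.489, -0.318, 0.06, 0, 0, 0, 0.1],
    [0.489, -0.318, 0.06, 0, 0, 0, 0.1],
    [0.489, -0.318, 0.06, 0, 0, 0, 0.1],
    [0.489, -0.318, 0.06, 0, 0, 0, 0.1],
    [0.489, -0.318, 0.06, 0, 0, 0, 0.1],
    [0.489, -0.318, 0.06, 0, 0, 0, 0.1],
    [0.489, -0.318, 0.06, 0, 0, 0, 0.1],
    [0.489, -0.318, 0.06, 0, 0, 0, 0.1]
  ]
}}

```text
time: 1.15
ee_pos: [0.5327, -0.1833, 0.3534]
tcp_rot: [3.078, 0.628, 0.0]
contact_force: [0.8, -0.3, -0.6]
grip_width: 0.0474
grasp_force: 0.0
```

Call:
{"api": "send_rows", "payload": {
  "increments": [
    [0, 0, 0, 0, 0, 0, 0.1]
  ]
}}

```text
time: 1.23
ee_pos: [0.5356, -0.1762, 0.3527]
tcp_rot: [-3.071, -0.644, -0.003]
contact_force: [-0.7, 1.4, -0.3]
grip_width: 0.0468
grasp_force: 0.0
```

Call:
{"api": "send_rows", "payload": {
  "increments": [
    [0.065, -0.04, 0.02, 0, 0, 0, 0.1],
    [0.065, -0.04, 0.02, 0, 0, 0, 0.1],
    [0.065, -0.04, 0.02, 0, 0, 0, 0.1],
    [0.065, -0.04, 0.03, 0, 0, 0, 0.1]
  ]
}}

```text
time: 1.57
ee_pos: [0.5774, -0.1205, 0.3241]
tcp_rot: [-3.076, -0.635, -0.003]
contact_force: [0.0, -1.3, 0.2]
grip_width: 0.0467
grasp_force: 0.0
```

```bash
cat >> h.py <<'E'
def to(p,yaw=None):
    """row for target TCP x,y,z (world), yaw of tool x (deg), tool straight down"""
    s=manip.read_state(); M=R.from_rotvec(s['tcp_rot']).as_matrix()
    y=np.degrees(np.arctan2(M[1,0],M[0,0])); yaw=y if yaw is None else yaw
    T=(R.from_euler('z',yaw,degrees=True)*R.from_euler('x',180,degrees=True)).as_matrix()
    d=M.T@(np.array(p)-s['ee_pos']); w=np.degrees(R.from_matrix(M.T@T).as_rotvec())
    return s['ee_pos'].round(4),round(y,1),d.round(4),w.round(1),np.array(s['contact_force']).round(1)
E
python3 - <<'E'
from h import *
print(to([.5796,-.1142,.252],23))
c=cap('top'); cv2.imwrite('pics/a.png',cv2.resize(c['img'][110:210,270:400],None,fx=5,fy=5,interpolation=2))
E
```

```text
(array([ 0.5774, -0.1205,  0.3241]), np.float64(23.3), array([ 0.0044, -0.0049,  0.0721]), array([-0. , -0.1,  0.3]), array([ 0. , -1.3,  0.2]))
```

View pics/a.png

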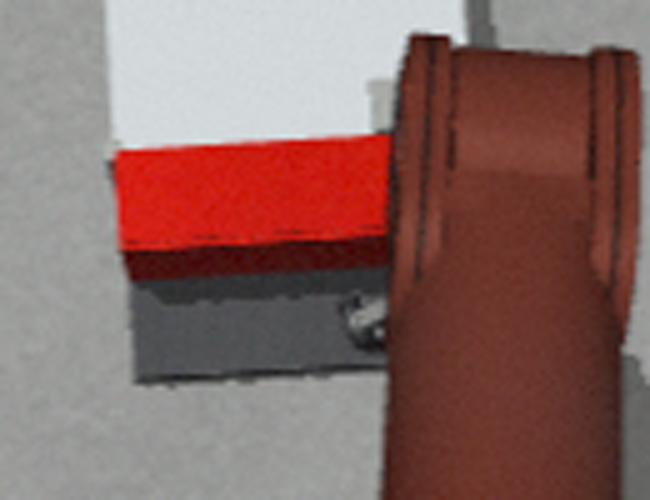

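The view is mostly hidden by the wrist; the left finger shows at (370,320), beside where the post should be. Descending.

Call:
{"api": "send_rows", "payload": {
  "increments": [
    [0, 0, 0, 0, 0, 0, 0.1],
    [0, 0, 0, 0, 0, 0, 0.1]
  ]
}}

```text
time: 1.78
ee_pos: [0.5756, -0.1243, 0.3233]
tcp_rot: [3.079, 0.625, -0.001]
contact_force: [0.0, -0.5, 0.0]
grip_width: 0.047
grasp_force: 0.0
```

Run:
```python
from h import *
print(to([.5796,-.1142,.252],23))
```

```text
(array([ 0.5756, -0.1243,  0.3233]), np.float64(23.0), array([ 0.0077, -0.0078,  0.0713]), array([ 0. ,  0.1, -0. ]), array([ 0. , -0.5,  0. ]))
```

Call:
{"api": "send_rows", "payload": {
  "increments": [
    [0.008, -0.008, 0, 0, 0, 0, 0.1],
    [0.008, -0.008, 0.02, 0, 0, 0, 0.1],
    [0.008, -0.008, 0.04, 0, 0, 0, 0.1],
    [0.008, -0.008, 0.06, 0, 0, 0, 0.1],
    [0.008, -0.008, 0.072, 0, 0, 0, 0.1],
    [0.008, -0.008, 0.072, 0, 0, 0, 0.1]
  ],
  "squeeze": 40
}}

```text
time: 2.28
ee_pos: [0.5796, -0.1121, 0.2492]
tcp_rot: [-3.077, -0.628, 0.005]
contact_force: [0.3, 0.4, -0.3]
grip_width: 0.0471
grasp_force: 0.0
```

Call:
{"api": "send_rows", "payload": {
  "increments": [
    [0, 0, 0, 0, 0, 0, -1],
    [0, 0, 0, 0, 0, 0, -1],
    [0, 0, 0, 0, 0, 0, -1],
    [0, 0, 0, 0, 0, 0, -1],
    [0, 0, 0, 0, 0, 0, -1],
    [0, 0, 0, 0, 0, 0, -1]
  ]
}}

```text
time: 2.78
ee_pos: [0.5813, -0.1133, 0.2532]
tcp_rot: [3.076, 0.626, 0.005]
contact_force: [3.3, -5.4, 0.6]
grip_width: 0.0105
grasp_force: 39.4
```

```bash
cat >> h.py <<'E'
H=np.array([.6736,.0746])
def arc(angs):
    s=manip.read_state(); M=R.from_rotvec(s['tcp_rot']).as_matrix(); p=s['ee_pos'][:2]-H
    out=[]
    for a in angs:
        c,n=np.cos(a),np.sin(a); q=np.array([c*p[0]+n*p[1],-n*p[0]+c*p[1]])
        out.append((M.T@np.r_[q-p,0])[:2].round(3).tolist())
    return out
E
python3 - <<'E'
from h import *
print(arc([.02,.06,.12,.2,.3,.4,.5,.6,.7,.8,.9,1.0]))
E
```

```text
[[-0.003, -0.003], [-0.008, -0.01], [-0.015, -0.02], [-0.024, -0.034], [-0.033, -0.053], [-0.041, -0.072], [-0.046, -0.093], [-0.05, -0.113], [-0.051, -0.134], [-0.05, -0.155], [-0.047, -0.176], [-0.042, -0.196]]
```

Call:
{"api": "send_rows", "payload": {
  "increments": [
    [-0.003, -0.003, 0, 0, 0, 0, -1],
    [-0.008, -0.01, 0, 0, 0, 0, -1],
    [-0.015, -0.02, 0, 0, 0, 0, -1],
    [-0.024, -0.034, 0, 0, 0, 0, -1],
    [-0.033, -0.053, 0, 0, 0, 0, -1],
    [-0.041, -0.072, 0, 0, 0, 0, -1],
    [-0.046, -0.093, 0, 0, 0, 0, -1],
    [-0.05, -0.113, 0, 0, 0, 0, -1],
    [-0.051, -0.134, 0, 0, 0, 0, -1],
    [-0.05, -0.155, 0, 0, 0, 0, -1],
    [-0.047, -0.176, 0, 0, 0, 0, -1],
    [-0.042, -0.196, 0, 0, 0, 0, -1]
  ]
}}

```text
time: 3.78
ee_pos: [0.4644, 0.0521, 0.2528]
tcp_rot: [3.077, 0.626, 0.001]
contact_force: [1.5, -1.9, -2.5]
grip_width: 0.0109
grasp_force: 39.6
```

Call:
{"api": "send_rows", "payload": {
  "increments": [
    [0, 0, 0, 0, 0, 0, -1],
    [0, 0, 0, 0, 0, 0, -1]
  ]
}}

```text
time: 3.95
ee_pos: [0.4645, 0.0528, 0.2527]
tcp_rot: [3.077, 0.632, -0.0]
contact_force: [-7.0, -2.1, 9.7]
grip_width: 0.0107
grasp_force: 40.9
```

Run:
```python
from h import *
s=manip.read_state();d=s['ee_pos'][:2]-H
print(s['ee_pos'],np.hypot(*d),(np.arctan2(-.1879,-.0923)-np.arctan2(*d[::-1]))%6.283)
print(arc([.1,.2,.3,.4,.5,.6,.7,.8,.85]))
```

```text
[0.46450088 0.05283298 0.25266467] 0.21022902586453748 1.0104729124532805
[[0.007, -0.02], [0.016, -0.039], [0.027, -0.057], [0.04, -0.073], [0.054, -0.089], [0.07, -0.102], [0.087, -0.115], [0.106, -0.125], [0.115, -0.13]]
```

Call:
{"api": "send_rows", "payload": {
  "increments": [
    [0.007, -0.02, 0, 0, 0, 0, -1],
    [0.016, -0.039, 0, 0, 0, 0, -1],
    [0.027, -0.057, 0, 0, 0, 0, -1],
    [0.04, -0.073, 0, 0, 0, 0, -1],
    [0.054, -0.089, 0, 0, 0, 0, -1],
    [0.07, -0.102, 0, 0, 0, 0, -1],
    [0.087, -0.115, 0, 0, 0, 0, -1],
    [0.106, -0.125, 0, 0, 0, 0, -1],
    [0.115, -0.13, 0, 0, 0, 0, -1],
    [0.115, -0.13, 0, 0, 0, 0, -1]
  ]
}}

```text
time: 4.78
ee_pos: [0.5208, 0.2182, 0.2525]
tcp_rot: [-3.076, -0.631, -0.003]
contact_force: [-1.8, 3.1, 10.0]
grip_width: 0.0109
grasp_force: 41.0
```

Call:
{"api": "send_rows", "payload": {
  "increments": [
    [0, 0, 0, 0, 0, 0, 0],
    [0, 0, 0, 0, 0, 0, 0],
    [0, 0, 0, 0, 0, 0, 0],
    [0, 0, 0, 0, 0, 0, 0],
    [0, 0, -0.03, 0, 0, 0, 0],
    [0, 0, -0.07, 0, 0, 0, 0],
    [0, 0, -0.11, 0, 0, 0, 0],
    [0, 0, -0.14, 0, 0, 0, 0],
    [0, 0, -0.14, 0, 0, 0, 0]
  ]
}}

```text
time: 5.53
ee_pos: [0.5207, 0.2167, 0.3986]
tcp_rot: [-3.077, -0.627, -0.015]
contact_force: [1.2, 0.4, 0.2]
grip_width: 0.043
grasp_force: 0.0
```

Run:
```python
from h import *
b=cw([.46672,-.33496,.44148],[0,0,.074]);print(b)
print(to([b[0],b[1],.35],25.3))
```

```text
[ 0.46672 -0.33496  0.074  ]
(array([0.5207, 0.2167, 0.3986]), np.float64(23.0), array([-0.266 ,  0.4865,  0.0465]), array([ 0.1, -0.6, -2.3]), array([1.2, 0.4, 0.2]))
```

Call:
{"api": "send_rows", "payload": {
  "increments": [
    [-0.266, 0.487, 0.047, 0, 0, -2.3, 0.4],
    [-0.266, 0.487, 0.047, 0, 0, -2.3, 0.4],
    [-0.266, 0.487, 0.047, 0, 0, -2.3, 0.4],
    [-0.266, 0.487, 0.047, 0, 0, -2.3, 0.4],
    [-0.266, 0.487, 0.047, 0, 0, -2.3, 0.4],
    [-0.266, 0.487, 0.047, 0, 0, -2.3, 0.4],
    [-0.266, 0.487, 0.047, 0, 0, -2.3, 0.4],
    [-0.266, 0.487, 0.047, 0, 0, -2.3, 0.4],
    [-0.266, 0.487, 0.047, 0, 0, -2.3, 0.4],
    [-0.266, 0.487, 0.047, 0, 0, -2.3, 0.4],
    [-0.266, 0.487, 0.047, 0, 0, -2.3, 0.4],
    [-0.266, 0.487, 0.047, 0, 0, -2.3, 0.4]
  ]
}}

```text
time: 6.53
ee_pos: [0.4702, -0.2818, 0.3493]
tcp_rot: [3.065, 0.689, 0.0]
contact_force: [1.4, -0.1, 0.4]
grip_width: 0.0597
grasp_force: 0.0
```

Call:
{"api": "send_rows", "payload": {
  "increments": [
    [0, 0, 0, 0, 0, 0, 0.4],
    [0, 0, 0, 0, 0, 0, 0.4],
    [0, 0, 0, 0, 0, 0, 0.4]
  ]
}}

```text
time: 6.78
ee_pos: [0.4711, -0.2796, 0.3491]
tcp_rot: [-3.064, -0.689, 0.0]
contact_force: [0.7, 1.6, -0.1]
grip_width: 0.0597
grasp_force: 0.0
```

Run:
```python
from h import *
print(to([.46672,-.33496,.229],25.3))
```

```text
(array([ 0.4711, -0.2796,  0.3491]), np.float64(25.3), array([-0.0276,  0.0482,  0.1201]), array([-0.,  0.,  0.]), array([ 0.7,  1.6, -0.1]))
```

Call:
{"api": "send_rows", "payload": {
  "increments": [
    [-0.028, 0.048, 0.02, 0, 0, 0, 0.4],
    [-0.028, 0.048, 0.02, 0, 0, 0, 0.4],
    [-0.028, 0.048, 0.02, 0, 0, 0, 0.4],
    [-0.028, 0.048, 0.05, 0, 0, 0, 0.4],
    [-0.028, 0.048, 0.08, 0, 0, 0, 0.4],
    [-0.028, 0.048, 0.1, 0, 0, 0, 0.4],
    [-0.028, 0.048, 0.12, 0, 0, 0, 0.4],
    [-0.028, 0.048, 0.12, 0, 0, 0, 0.4]
  ],
  "squeeze": 60
}}

```text
time: 7.45
ee_pos: [0.4661, -0.3324, 0.2258]
tcp_rot: [-3.059, -0.693, 0.006]
contact_force: [-0.6, 1.2, -0.4]
grip_width: 0.0596
grasp_force: 0.0
```

Call:
{"api": "send_rows", "payload": {
  "increments": [
    [0, 0, 0, 0, 0, 0, -1],
    [0, 0, 0, 0, 0, 0, -1],
    [0, 0, 0, 0, 0, 0, -1],
    [0, 0, 0, 0, 0, 0, -1],
    [0, 0, 0, 0, 0, 0, -1],
    [0, 0, 0, 0, 0, 0, -1],
    [0, 0, 0, 0, 0, 0, -1],
    [0, 0, -0.01, 0, 0, 0, -1],
    [0, 0, -0.03, 0, 0, 0, -1],
    [0, 0, -0.06, 0, 0, 0, -1],
    [0, 0, -0.09, 0, 0, 0, -1],
    [0, 0, -0.09, 0, 0, 0, -1]
  ]
}}

```text
time: 8.45
ee_pos: [0.4679, -0.3356, 0.3258]
tcp_rot: [3.06, 0.689, 0.008]
contact_force: [2.4, -1.4, -3.7]
grip_width: 0.0099
grasp_force: 58.9
```

Run:
```python
from h import *
s=manip.read_state();print(s['grip_width'],s['contact_force'],s['moment'])
p=cw([.68266,-.02996,.08653],[-.064,0,.0]);print(p,to([p[0],p[1],.33],4.96))
c=cap('side'); cv2.imwrite('pics/b.png',cv2.resize(c['img'][170:330,290:490],None,fx=3.5,fy=3.5,interpolation=2))
```

```text
0.009873907650766683 [ 2.38302563 -1.39572366 -3.66085011] [-0.08091725 -0.18786923  0.0014334 ]
[ 0.61889945 -0.03549101  0.        ] (array([ 0.4679, -0.3356,  0.3258]), np.float64(25.4), array([ 0.2651, -0.2065, -0.0045]), array([ 0.3, -0.3, 20.4]), array([ 2.4, -1.4, -3.7]))
```

View pics/b.png

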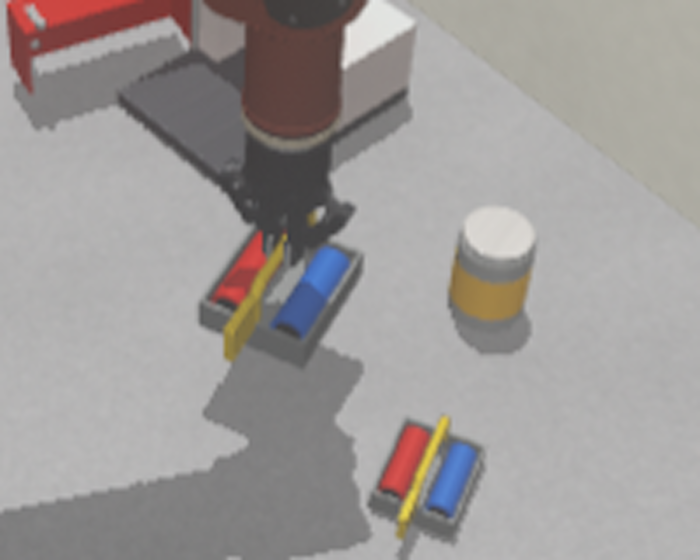

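The side view shows the tote hanging level in the gripper at (275,290), with tin and small tote untouched and the door wide open at upper left.

Run:
```python
from h import *
p=cw([.68266,-.02996,.08653],[-.10,0,.0]);print(p,to([p[0],p[1],.33],4.96))
```

```text
[ 0.58303414 -0.03860221  0.        ] (array([ 0.4674, -0.3353,  0.3229]), np.float64(25.4), array([ 0.2317, -0.2185, -0.0074]), array([ 0.2, -0.2, 20.4]), array([ 0. , -0.5, -4.7]))
```

Call:
{"api": "send_rows", "payload": {
  "increments": [
    [0.023, -0.022, 0, 0, 0, 2, -1],
    [0.046, -0.044, 0, 0, 0, 5, -1],
    [0.07, -0.066, 0, 0, 0, 8, -1],
    [0.093, -0.088, 0, 0, 0, 11, -1],
    [0.116, -0.11, 0, 0, 0, 14, -1],
    [0.14, -0.132, 0, 0, 0, 17, -1],
    [0.163, -0.154, 0, 0, 0, 19, -1],
    [0.186, -0.176, 0, 0, 0, 20.4, -1],
    [0.21, -0.198, 0, 0, 0, 20.4, -1],
    [0.225, -0.21, 0, 0, 0, 20.4, -1],
    [0.232, -0.218, 0, 0, 0, 20.4, -1],
    [0.232, -0.218, 0, 0, 0, 20.4, -1]
  ]
}}

```text
time: 9.5
ee_pos: [0.5828, -0.0357, 0.3181]
tcp_rot: [-3.137, -0.143, 0.004]
contact_force: [-0.4, 0.6, -3.5]
grip_width: 0.0098
grasp_force: 58.9
```

Call:
{"api": "send_rows", "payload": {
  "increments": [
    [0, 0, 0, 0, 0, 0, -1],
    [0, 0, 0.03, 0, 0, 0, -1],
    [0, 0, 0.055, 0, 0, 0, -1],
    [0, 0, 0.06, 0, 0, 0, -1],
    [0, 0, 0.06, 0, 0, 0, -1]
  ]
}}

```text
time: 9.92
ee_pos: [0.5816, -0.0405, 0.2573]
tcp_rot: [3.139, 0.133, -0.008]
contact_force: [-0.6, 0.3, -4.2]
grip_width: 0.0092
grasp_force: 58.8
```

Run:
```python
from h import *
p=cw([.68266,-.02996,.08653],[-.064,0,.0]);print(p,to([p[0],p[1],.255],4.96))
c=cap('top'); cv2.imwrite('pics/c.png',cv2.resize(c['img'][60:240,230:400],None,fx=3.3,fy=3.3,interpolation=2))
c=cap('side'); cv2.imwrite('pics/d.png',cv2.resize(c['img'][140:260,290:450],None,fx=5,fy=5,interpolation=2))
```

```text
[ 0.61889945 -0.03549101  0.        ] (array([ 0.5816, -0.0405,  0.2573]), np.float64(4.8), array([ 0.0376, -0.0019,  0.0021]), array([ 0. ,  0.3, -0.1]), array([-0.6,  0.3, -4.2]))
```

View pics/d.png

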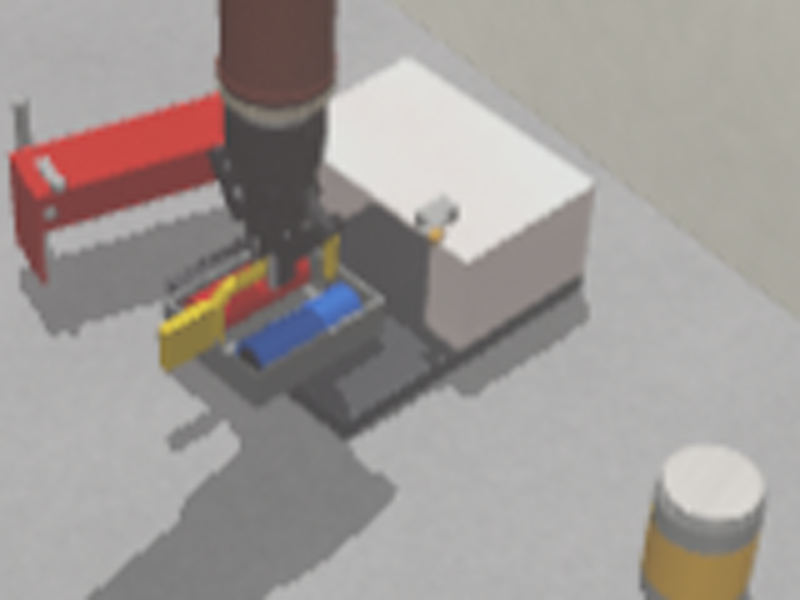

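The side view shows the tote level just above the ledge, aligned with the opening at (380,260), its tab pointing out at (190,335).

Call:
{"api": "send_rows", "payload": {
  "increments": [
    [0.012, -0.001, 0, 0, 0, 0, -1],
    [0.025, -0.002, 0, 0, 0, 0, -1],
    [0.038, -0.002, 0, 0, 0, 0, -1],
    [0.038, -0.002, 0.003, 0, 0, 0, -1],
    [0.038, -0.002, 0.006, 0, 0, 0, -1],
    [0.038, -0.002, 0.009, 0, 0, 0, -1],
    [0.038, -0.002, 0.009, 0, 0, 0, -1]
  ]
}}

```text
time: 10.6
ee_pos: [0.6204, -0.0338, 0.2512]
tcp_rot: [3.138, 0.135, 0.001]
contact_force: [-0.7, -1.4, -1.1]
grip_width: 0.0099
grasp_force: 59.4
```

Call:
{"api": "send_rows", "payload": {
  "increments": [
    [0, 0, 0.001, 0, 0, 0, -1],
    [0, 0, 0.002, 0, 0, 0, -1],
    [0, 0, 0.002, 0, 0, 0, -1]
  ]
}}

```text
time: 10.85
ee_pos: [0.6204, -0.0337, 0.2511]
tcp_rot: [3.138, 0.135, 0.002]
contact_force: [-8.0, -0.6, 16.5]
grip_width: 0.0102
grasp_force: 61.4
```

Call:
{"api": "send_rows", "payload": {
  "increments": [
    [0, 0, -0.002, 0, 0, 0, -0.5],
    [0, 0, -0.002, 0, 0, 0, 0.2],
    [0, 0, -0.002, 0, 0, 0, 0.2],
    [0, 0, -0.002, 0, 0, 0, 0.2],
    [0, 0, -0.002, 0, 0, 0, 0.2],
    [0, 0, -0.03, 0, 0, 0, 0.2],
    [0, 0, -0.07, 0, 0, 0, 0.2],
    [0, 0, -0.1, 0, 0, 0, 0.2],
    [-0.06, 0, -0.1, 0, 0, 0, 0.2],
    [-0.1, 0, -0.1, 0, 0, 0, 0.2],
    [-0.1, 0, -0.1, 0, 0, 0, 0.2],
    [-0.1, 0, -0.1, 0, 0, 0, 0.2]
  ]
}}

```text
time: 11.85
ee_pos: [0.5179, -0.0426, 0.3485]
tcp_rot: [3.138, 0.135, -0.002]
contact_force: [0.9, 0.7, 0.2]
grip_width: 0.0513
grasp_force: 0.0
```

Run:
```python
from h import *
p=cw([.68266,-.02996,.08653],[-.064-.093,0,.0]);print(p,to([p[0],p[1],.237],4.96))
c=cap('side'); cv2.imwrite('pics/e.png',cv2.resize(c['img'][140:260,290:450],None,fx=5,fy=5,interpolation=2))
```

```text
[ 0.5262474  -0.04352826  0.        ] (array([ 0.5179, -0.0426,  0.3485]), np.float64(4.9), array([0.0084, 0.0015, 0.1115]), array([ 0.1,  0.1, -0. ]), array([0.9, 0.7, 0.2]))
```

View pics/e.png

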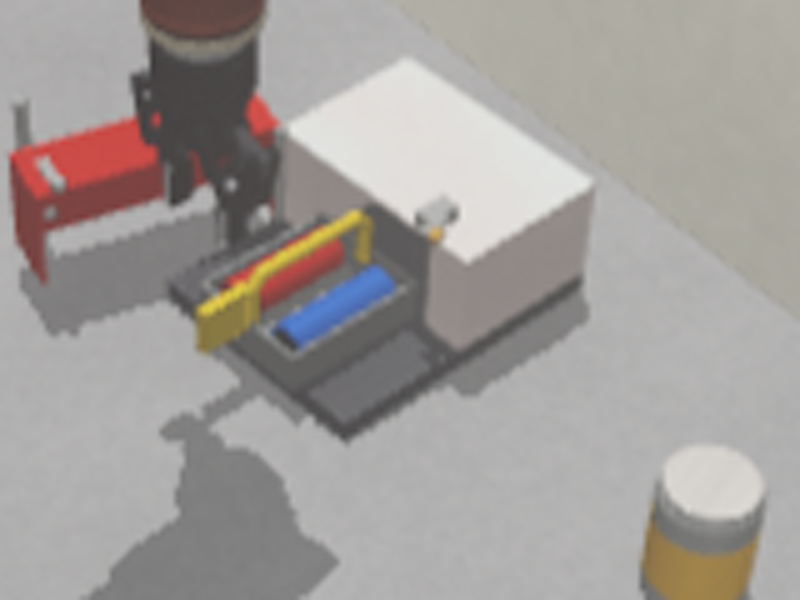

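The side view shows the tote standing upright on the ledge, square to the opening, its tab end near (200,330). I check its pose numerically against those pixels.

Run:
```python
from h import *
c=cap('side'); cab=[.68266,-.02996,.08653]
for n,p in dict(tabtop=(-.11,0,.071),tabbot=(-.11,0,.029),rr=(-.065,-.055,.035),fr=(.065,-.055,.035),barf=(.05,0,.08)).items():
    w=cw(cab,[p[0]-.064,p[1],p[2]+.02]); print(n,((proj(c,w)[0]-[290,140]+.5)*5).round())
for p in [(0,-.105,.113),(.14,-.105,.113),(-.12,-.105,.02)]: print(((proj(c,cw(cab,p))[0]-[290,140]+.5)*5).round())
```

```text
tabtop [201. 316.]
tabbot [201. 356.]
rr [294. 362.]
fr [419. 286.]
barf [359. 215.]
[468. 264.]
[598. 185.]
[346. 426.]
```

Call:
{"api": "send_rows", "payload": {
  "increments": [
    [0.008, 0.001, 0.03, 0, 0, 0, 0.2],
    [0.008, 0.001, 0.06, 0, 0, 0, 0.2],
    [0.008, 0.001, 0.085, 0, 0, 0, 0.2],
    [0.008, 0.001, 0.105, 0, 0, 0, 0.2],
    [0.008, 0.001, 0.109, 0, 0, 0, 0.2],
    [0.008, 0.001, 0.109, 0, 0, 0, 0.2]
  ],
  "squeeze": 60
}}

```text
time: 12.45
ee_pos: [0.5292, -0.0421, 0.2379]
tcp_rot: [-3.138, -0.137, 0.005]
contact_force: [-0.0, -0.2, 0.2]
grip_width: 0.0513
grasp_force: 0.0
```

Call:
{"api": "send_rows", "payload": {
  "increments": [
    [0, 0, 0, 0, 0, 0, -1],
    [0, 0, 0, 0, 0, 0, -1],
    [0, 0, 0, 0, 0, 0, -1],
    [0, 0, 0, 0, 0, 0, -1],
    [0, 0, 0, 0, 0, 0, -1],
    [0, 0, 0, 0, 0, 0, -1]
  ]
}}

```text
time: 12.95
ee_pos: [0.5296, -0.0422, 0.2409]
tcp_rot: [3.138, 0.137, 0.004]
contact_force: [-1.5, 0.7, 6.1]
grip_width: 0.0088
grasp_force: 59.2
```

Run:
```python
from h import *
p=cw([.68266,-.02996,.08653],[-.023,0,.0]);print(p,to([p[0],p[1],.238],4.96))
```

```text
[ 0.65974605 -0.03194771  0.        ] (array([ 0.5296, -0.0422,  0.2409]), np.float64(5.0), array([0.1305, 0.0011, 0.0032]), array([ 0. , -0.1,  0. ]), array([-1.5,  0.7,  6.1]))
```

Call:
{"api": "send_rows", "payload": {
  "increments": [
    [0.008, 0, 0, 0, 0, 0, -1],
    [0.018, 0, 0, 0, 0, 0, -1],
    [0.03, 0, 0, 0, 0, 0, -1],
    [0.042, 0, 0, 0, 0, 0, -1],
    [0.054, 0.001, 0, 0, 0, 0, -1],
    [0.066, 0.001, 0, 0, 0, 0, -1],
    [0.078, 0.001, 0, 0, 0, 0, -1],
    [0.09, 0.001, 0, 0, 0, 0, -1],
    [0.1, 0.001, 0, 0, 0, 0, -1],
    [0.11, 0.001, 0, 0, 0, 0, -1],
    [0.118, 0.001, 0, 0, 0, 0, -1],
    [0.122, 0.001, 0, 0, 0, 0, -1]
  ]
}}

```text
time: 13.95
ee_pos: [0.6508, -0.0329, 0.2409]
tcp_rot: [3.138, 0.136, -0.002]
contact_force: [-13.3, -0.6, 14.8]
grip_width: 0.0088
grasp_force: 60.3
```

Call:
{"api": "send_rows", "payload": {
  "increments": [
    [0.002, 0, 0, 0, 0, 0, -1],
    [0.004, 0, 0, 0, 0, 0, -1],
    [0.005, 0, 0, 0, 0, 0, -1],
    [0.005, 0, 0, 0, 0, 0, -1]
  ]
}}

```text
time: 14.28
ee_pos: [0.6553, -0.0325, 0.2409]
tcp_rot: [3.138, 0.136, -0.002]
contact_force: [-9.7, -0.6, 11.9]
grip_width: 0.0084
grasp_force: 60.1
```

Call:
{"api": "send_rows", "payload": {
  "increments": [
    [0.001, 0, -0.001, 0, 0, 0, -1],
    [0.002, 0, -0.001, 0, 0, 0, -1],
    [0.003, 0, -0.001, 0, 0, 0, -1],
    [0.003, 0, -0.001, 0, 0, 0, -1]
  ]
}}

```text
time: 14.62
ee_pos: [0.6585, -0.0322, 0.241]
tcp_rot: [3.138, 0.136, -0.001]
contact_force: [-5.3, -0.8, 5.5]
grip_width: 0.0089
grasp_force: 59.4
```

Call:
{"api": "send_rows", "payload": {
  "increments": [
    [0.001, 0, 0, 0, 0, 0, -1],
    [0.002, 0, 0, 0, 0, 0, -1],
    [0.002, 0, 0, 0, 0, 0, -1]
  ]
}}

```text
time: 14.87
ee_pos: [0.6605, -0.032, 0.241]
tcp_rot: [3.138, 0.136, -0.001]
contact_force: [-6.6, -0.1, 5.6]
grip_width: 0.0092
grasp_force: 59.4
```

Call:
{"api": "send_rows", "payload": {
  "increments": [
    [0.001, 0, 0, 0, 0, 0, -1],
    [0.002, 0, 0, 0, 0, 0, -1],
    [0.002, 0, 0, 0, 0, 0, -1]
  ]
}}

```text
time: 15.12
ee_pos: [0.6621, -0.0318, 0.2409]
tcp_rot: [3.138, 0.136, -0.003]
contact_force: [-10.1, -0.9, 9.0]
grip_width: 0.0088
grasp_force: 59.6
```

Call:
{"api": "send_rows", "payload": {
  "increments": [
    [0.001, 0, -0.001, 0, 0, 0, -1],
    [0.002, 0, -0.001, 0, 0, 0, -1],
    [0.002, 0, -0.001, 0, 0, 0, -1]
  ]
}}

```text
time: 15.37
ee_pos: [0.6629, -0.0321, 0.241]
tcp_rot: [3.138, 0.136, -0.01]
contact_force: [-16.1, -1.8, 8.4]
grip_width: 0.0087
grasp_force: 59.6
```

Call:
{"api": "send_rows", "payload": {
  "increments": [
    [0.001, 0, 0, 0, 0, 0, -1],
    [0.002, 0, 0, 0, 0, 0, -1],
    [0.002, 0, 0, 0, 0, 0, -1]
  ]
}}

```text
time: 15.62
ee_pos: [0.6636, -0.032, 0.2409]
tcp_rot: [3.138, 0.135, -0.016]
contact_force: [-25.4, -2.5, 16.4]
grip_width: 0.0089
grasp_force: 60.7
```

Call:
{"api": "send_rows", "payload": {
  "increments": [
    [0.001, 0, 0, 0, 0, 0, -1],
    [0.002, 0, 0, 0, 0, 0, -1],
    [0.002, 0, 0, 0, 0, 0, -1]
  ]
}}

```text
time: 15.87
ee_pos: [0.6644, -0.032, 0.2408]
tcp_rot: [3.137, 0.135, -0.023]
contact_force: [-34.9, -2.7, 22.5]
grip_width: 0.0086
grasp_force: 61.7
```

Call:
{"api": "send_rows", "payload": {
  "increments": [
    [-0.003, 0, -0.001, 0, 0, 0, -1],
    [-0.003, 0, -0.001, 0, 0, 0, -1],
    [-0.003, 0, -0.001, 0, 0, 0, -0.6],
    [-0.003, 0, -0.001, 0, 0, 0, 0],
    [-0.003, 0, -0.001, 0, 0, 0, 0],
    [-0.003, 0, -0.001, 0, 0, 0, 0],
    [-0.003, 0, -0.001, 0, 0, 0, 0],
    [-0.003, 0, -0.03, 0, 0, 0, 0],
    [-0.003, 0, -0.06, 0, 0, 0, 0],
    [-0.003, 0, -0.1, 0, 0, 0, 0],
    [-0.003, 0, -0.14, 0, 0, 0, 0],
    [-0.003, 0, -0.14, 0, 0, 0, 0]
  ]
}}

```text
time: 16.87
ee_pos: [0.6672, -0.0311, 0.391]
tcp_rot: [3.138, 0.136, 0.02]
contact_force: [1.4, -0.2, 1.4]
grip_width: 0.0427
grasp_force: 0.0
```

Run:
```python
from h import *
print(to([.5208,.2182,.37],23))
print(to([.5208,.2182,.2525],23))
c=cap('side'); cv2.imwrite('pics/f.png',cv2.resize(c['img'][140:260,290:450],None,fx=5,fy=5,interpolation=2))
c=cap('side'); cab=[.68266,-.02996,.08653]
for n,p in dict(tabtop=(-.11,0,.071),tabbot=(-.11,0,.029)).items():
    w=cw(cab,[p[0]+.07,p[1],p[2]+.02]); print(n,((proj(c,w)[0]-[290,140]+.5)*5).round())
```

```text
(array([ 0.6672, -0.0311,  0.391 ]), np.float64(5.0), array([-0.1245, -0.261 ,  0.0191]), array([  0.2,  -0.7, -18. ]), array([ 1.4, -0.2,  1.4]))
(array([ 0.6672, -0.0311,  0.391 ]), np.float64(5.0), array([-0.126 , -0.2612,  0.1366]), array([  0.2,  -0.7, -18. ]), array([ 1.4, -0.2,  1.4]))
tabtop [333. 238.]
tabbot [332. 278.]
```

View pics/f.png

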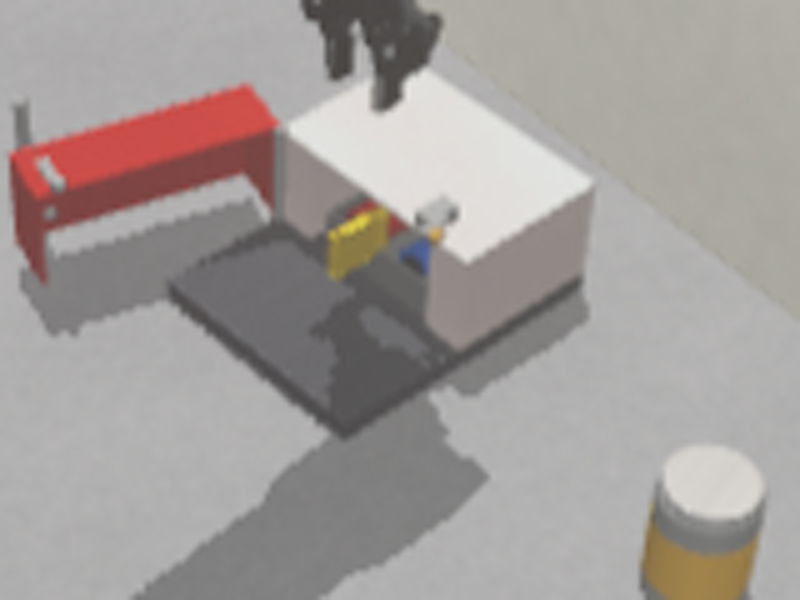

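The tab end is at (329,236–278), matching the predicted home position (333,238), so the tote is at the back wall. Back to the pull.

Call:
{"api": "send_rows", "payload": {
  "increments": [
    [-0.03, -0.06, 0, 0, 0, -5, 0.1],
    [-0.06, -0.13, 0, 0, 0, -10, 0.1],
    [-0.1, -0.2, 0, 0, 0, -15, 0.1],
    [-0.126, -0.261, 0.02, 0, 0, -18, 0.1],
    [-0.126, -0.261, 0.02, 0, 0, -18, 0.1],
    [-0.126, -0.261, 0.02, 0, 0, -18, 0.1],
    [-0.126, -0.261, 0.02, 0, 0, -18, 0.1],
    [-0.126, -0.261, 0.02, 0, 0, -18, 0.1],
    [-0.126, -0.261, 0.04, 0, 0, -18, 0.1],
    [-0.126, -0.261, 0.04, 0, 0, -18, 0.1]
  ]
}}

```text
time: 17.8
ee_pos: [0.5162, 0.2175, 0.3375]
tcp_rot: [3.077, 0.628, -0.008]
contact_force: [-1.3, -0.9, -0.6]
grip_width: 0.0469
grasp_force: 0.0
```

Run:
```python
from h import *
print(to([.5208,.2182,.2525],23))
```

```text
(array([0.5162, 0.2175, 0.3375]), np.float64(23.1), array([0.005 , 0.0012, 0.085 ]), array([-0. ,  0.3,  0.1]), array([-1.3, -0.9, -0.6]))
```

Call:
{"api": "send_rows", "payload": {
  "increments": [
    [0.004, 0.001, 0.02, 0, 0.2, 0, 0.1],
    [0.004, 0.001, 0.045, 0, 0.2, 0, 0.1],
    [0.004, 0.001, 0.07, 0, 0.2, 0, 0.1],
    [0.004, 0.001, 0.084, 0, 0.2, 0, 0.1],
    [0.004, 0.001, 0.084, 0, 0.2, 0, 0.1],
    [0.004, 0.001, 0.084, 0, 0.2, 0, -0.6],
    [0.004, 0.001, 0.084, 0, 0.2, 0, -1],
    [0.004, 0.001, 0.084, 0, 0.2, 0, -1],
    [0.004, 0.001, 0.084, 0, 0.2, 0, -1],
    [0.004, 0.001, 0.084, 0, 0.2, 0, -1],
    [0.004, 0.001, 0.084, 0, 0.2, 0, -1]
  ],
  "squeeze": 40
}}

```text
time: 18.72
ee_pos: [0.522, 0.2187, 0.2588]
tcp_rot: [-3.078, -0.626, -0.009]
contact_force: [-0.3, 0.8, 7.3]
grip_width: 0.0106
grasp_force: 39.4
```

Run:
```python
from h import *
s=manip.read_state();d=s['ee_pos'][:2]-H
print(s['ee_pos'],np.hypot(*d),(np.arctan2(-.1879,-.0923)-np.arctan2(*d[::-1]))%6.283)
print(arc([-.05,-.12,-.2,-.3,-.4,-.5,-.6,-.7,-.8,-.9,-.97,-1.0]))
```

```text
[0.52198761 0.21865695 0.25875473] 0.20913804113591553 1.87386311791502
[[-0.009, 0.004], [-0.022, 0.011], [-0.036, 0.02], [-0.053, 0.033], [-0.068, 0.048], [-0.082, 0.063], [-0.094, 0.081], [-0.104, 0.099], [-0.112, 0.118], [-0.119, 0.138], [-0.122, 0.152], [-0.123, 0.158]]
```

Call:
{"api": "send_rows", "payload": {
  "increments": [
    [-0.009, 0.004, 0, 0, 0, 0, -1],
    [-0.022, 0.011, 0, 0, 0, 0, -1],
    [-0.036, 0.02, 0, 0, 0, 0, -1],
    [-0.053, 0.033, 0, 0, 0, 0, -1],
    [-0.068, 0.048, 0, 0, 0, 0, -1],
    [-0.082, 0.063, 0, 0, 0, 0, -1],
    [-0.094, 0.081, 0, 0, 0, 0, -1],
    [-0.104, 0.099, 0, 0, 0, 0, -1],
    [-0.112, 0.118, 0, 0, 0, 0, -1],
    [-0.119, 0.138, 0, 0, 0, 0, -1],
    [-0.122, 0.152, 0, 0, 0, 0, -1],
    [-0.123, 0.158, 0, 0, 0, 0, -1]
  ]
}}

```text
time: 19.72
ee_pos: [0.4704, 0.0226, 0.2583]
tcp_rot: [3.079, 0.622, 0.01]
contact_force: [-2.7, -0.3, 6.6]
grip_width: 0.0111
grasp_force: 40.5
```

Call:
{"api": "send_rows", "payload": {
  "increments": [
    [0, 0, 0, 0, 0, 0, -1],
    [0, 0, 0, 0, 0, 0, -1]
  ]
}}

```text
time: 19.88
ee_pos: [0.4702, 0.0238, 0.2583]
tcp_rot: [3.079, 0.623, 0.009]
contact_force: [-2.7, -1.4, 11.9]
grip_width: 0.0107
grasp_force: 41.0
```

Run:
```python
from h import *
s=manip.read_state();d=s['ee_pos'][:2]-H
print(s['ee_pos'],np.hypot(*d),(np.arctan2(-.1879,-.0923)-np.arctan2(*d[::-1]))%6.283)
print(arc([-.05,-.12,-.2,-.3,-.4,-.5,-.6,-.7,-.75,-.79,-.83,-.87]))
```

```text
[0.47019857 0.02382698 0.25830303] 0.20964264809889016 0.8695775867391564
[[-0.001, 0.01], [-0.002, 0.025], [-0.002, 0.042], [-0.0, 0.063], [0.004, 0.083], [0.01, 0.103], [0.018, 0.123], [0.028, 0.141], [0.034, 0.15], [0.038, 0.157], [0.044, 0.163], [0.049, 0.17]]
```

Call:
{"api": "send_rows", "payload": {
  "increments": [
    [-0.001, 0.01, 0, 0, 0, 0, -1],
    [-0.002, 0.025, 0, 0, 0, 0, -1],
    [-0.002, 0.042, 0, 0, 0, 0, -1],
    [0, 0.063, 0, 0, 0, 0, -1],
    [0.004, 0.083, 0, 0, 0, 0, -1],
    [0.01, 0.103, 0, 0, 0, 0, -1],
    [0.018, 0.123, 0, 0, 0, 0, -1],
    [0.028, 0.141, 0, 0, 0, 0, -1],
    [0.034, 0.15, 0, 0, 0, 0, -1],
    [0.038, 0.157, 0, 0, 0, 0, -1],
    [0.044, 0.163, 0, 0, 0, 0, -1],
    [0.049, 0.17, 0, 0, 0, 0, -1]
  ]
}}

```text
time: 20.88
ee_pos: [0.5804, -0.1127, 0.258]
tcp_rot: [-3.078, -0.626, -0.001]
contact_force: [-1.5, -1.7, 7.4]
grip_width: 0.011
grasp_force: 41.0
```

Call:
{"api": "send_rows", "payload": {
  "increments": [
    [0.001, 0.001, 0, 0, 0, 0, -1],
    [0.001, 0.001, 0, 0, 0, 0, -1],
    [0.001, 0.001, 0, 0, 0, 0, -1]
  ]
}}

```text
time: 21.13
ee_pos: [0.582, -0.1135, 0.258]
tcp_rot: [-3.078, -0.625, -0.004]
contact_force: [-3.8, -2.0, 8.9]
grip_width: 0.0109
grasp_force: 41.3
```

Run:
```python
from h import *
s=manip.read_state();d=s['ee_pos'][:2]-H
print(s['ee_pos'],np.hypot(*d),(np.arctan2(-.1879,-.0923)-np.arctan2(*d[::-1])), s['contact_force'])
```

```text
[ 0.5819866  -0.11354165  0.25798176] 0.20926130606849405 -0.0034540829412259555 [-3.82097853 -1.9526157   8.87066384]
```

Push on gently to confirm the stop.

Call:
{"api": "send_rows", "payload": {
  "increments": [
    [0.002, 0.002, 0, 0, 0, 0, -1],
    [0.004, 0.004, 0, 0, 0, 0, -1],
    [0.004, 0.004, 0, 0, 0, 0, -1],
    [0.004, 0.004, 0, 0, 0, 0, -1]
  ]
}}

```text
time: 21.47
ee_pos: [0.5839, -0.1141, 0.2577]
tcp_rot: [-3.074, -0.626, 0.012]
contact_force: [-32.3, 6.8, 30.3]
grip_width: 0.0107
grasp_force: 44.0
```

Call:
{"api": "send_rows", "payload": {
  "increments": [
    [-0.003, -0.003, 0, 0, 0, 0, -1],
    [-0.003, -0.003, 0, 0, 0, 0, -1],
    [-0.003, -0.003, 0, 0, 0, 0, -0.5],
    [-0.003, -0.003, 0, 0, 0, 0, 0.1],
    [-0.003, -0.003, 0, 0, 0, 0, 0.1],
    [-0.003, -0.003, 0, 0, 0, 0, 0.1],
    [-0.003, -0.003, -0.03, 0, 0, 0, 0.1],
    [-0.003, -0.003, -0.07, 0, 0, 0, 0.1],
    [-0.003, -0.003, -0.11, 0, 0, 0, 0.1],
    [-0.08, 0, -0.12, 0, 0, 0, 0.1],
    [-0.12, 0.03, -0.12, 0, 0, 0, 0.1],
    [-0.12, 0.07, -0.12, 0, 0, 0, 0.1]
  ]
}}

```text
time: 22.47
ee_pos: [0.5069, -0.2002, 0.3772]
tcp_rot: [-3.077, -0.632, -0.007]
contact_force: [2.1, -0.9, -0.1]
grip_width: 0.0466
grasp_force: 0.0
```

Call:
{"api": "send_rows", "payload": {
  "increments": [
    [-0.04, 0.06, 0, 0, 0, 0, 0.1],
    [-0.04, 0.12, 0, 0, 0, 0, 0.1],
    [-0.04, 0.18, 0, 0, 0, 0, 0.1],
    [-0.04, 0.18, 0, 0, 0, 0, 0.1],
    [-0.04, 0.18, 0, 0, 0, 0, 0.1],
    [-0.04, 0.18, 0, 0, 0, 0, 0.1]
  ]
}}

```text
time: 22.97
ee_pos: [0.5419, -0.3888, 0.3743]
tcp_rot: [3.08, 0.617, 0.002]
contact_force: [-1.3, 0.9, 0.3]
grip_width: 0.0471
grasp_force: 0.0
```

Run:
```python
from h import *
a=cap('top')['img'][80:260,280:520]
cv2.imwrite('pics/g.png',cv2.resize(a,(800,600),interpolation=2))
```

```text
(no output)
```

View pics/g.png

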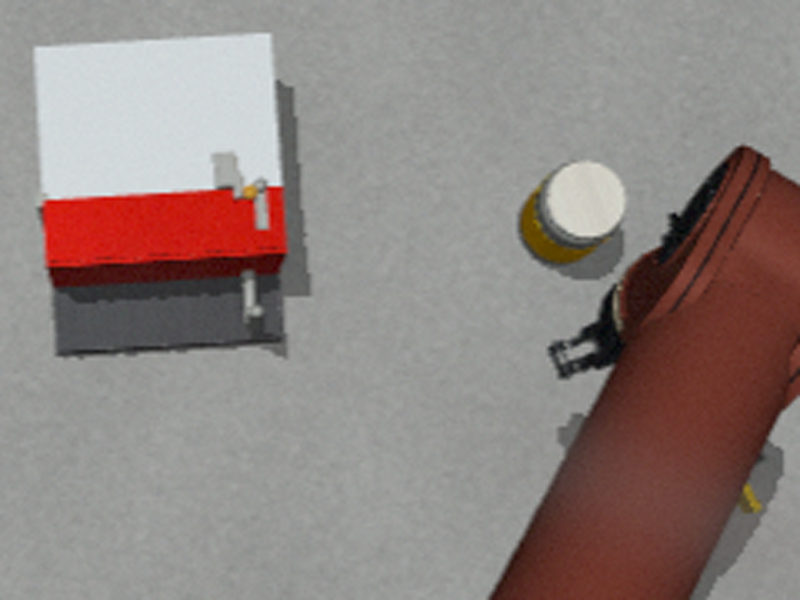

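The door is shut exactly as at the start (edge at (45–285,195), post at (256,310)), the tin has not moved, and the arm is clear.

```bash
python3 -c "
from plant import manip
print(manip.sign_off())"
```

```text
the job is handed in; nothing more can be done
None
```

The job is handed in at about 23 s: the tote is in the cabinet against the back wall, the door looks fully shut in the last picture with the arm clear, and the tin is where it was; I didn't look at the elbow and coupler again, but the arm never went near them.

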